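Swing the marking rule to the square stop

ROBOT

A 6-joint arm with a two-finger parallel gripper is mounted at the origin on the work surface. World frame = base frame: x ahead of the robot, y to its left, z up, the work surface at z = 0. Lengths are in m, angles in rad, forces in N, time in s.
With the tool pointing down it reaches from about 0.3 to 0.85 m from the base axis. Payload 4.2 kg.
Tool frame: the origin (TCP) lies on the centre line of the jaws, within the pads' length; the fingertips stand 19 mm ahead of it and the grasp point (between the pads) is the TCP; y points along the fingers, x is the direction in which the jaws open and shut, and the axes are right-handed (so a half turn about y gives the same grasp; the last joint's range is limited). The gripper opens to 91 mm and grips with 3 to 60 N. Pads are 32 mm wide; open, the fingers measure 118 mm over their backs; the gripper's body (76 mm by 178 mm) begins 60 mm behind the grasp point.
Start: joints at [-1.217, 0.32, 1.565, -0, 1.257, -0.02], TCP at [0.21, -0.535, 0.212] pointing down, gripper open.
Joint ranges: [-3.11, 3.11], [-0.84, 2.01], [0.21, 2.61], [-1.34, 4.49], [0.05, 2.63], [-2.56, 2.56]. Speed limits (rad/s): [2.57, 2.57, 3.14, 3.14, 3.14, 3.14].

INTERFACE

Orientations are given as a unit quaternion [x, y, z, w].
In Python, from cell import manip, kinematics, telemetry, snapshot, calibration gives the robot as it stands. The module is installed in compiled form; this text tells all that it offers. Calls block until the motion is done:
- manip.move_pose(position, orientation): joint-space move of the TCP to a pose.
- manip.movel(position, frame=None, v=0.15, force_limit=None): straight line of the TCP; frame=None keeps the orientation; v is the mean speed in m/s. With force_limit (N) it stops when the force on the tool has changed by that much, and returns True; else False.
- manip.set_joints(angles): joint-space move.
- manip.set_gripper(opening, force=None): opening from 0.0 (shut) to 1.0 (fully open); force is the grip in N (None keeps the last); returns when the fingers have stopped.
- manip.wait(seconds).
- kinematics.ik(position, orientation): joint angles nearest the present ones, or None.
- telemetry.read_state(): the state.
- snapshot(name): name is "side" or "top"; returns the picture (400x640x3 uint8, blue, green, red); there is no depth.
- calibration(name): a dict with "vertical_fov" (degrees; the focal length in pixels is half the picture's height over the tangent of half this angle, whatever the lens; pixels are square), "cx", "cy" (the principal point, pixels), "D" ([k1, k2, p1, p2, k3] as OpenCV has them; the pictures are not rectified), "R" (3x3) and "t" (3): a world point X has camera coordinates R X + t. Camera axes: x right, y down, z forward; pixel columns grow to the right and rows downward; lengths in m; the calibration is good to about 2 mm. A picture is of the moment at which its call begins. calibration takes no time and is no camera call.
A pose or a line that the arm cannot do raises manip.IKError and nothing moves.
- manip.close_job(): hands the job in, once; it reports no verdict.
The state is a dict: "t": time; "joint_pos": joint angles; "joint_velocities": joint speeds; "tau": joint torques, N m; "ee_pos": TCP position; "eef_rot": TCP orientation; "wrist_force": force on the tool from outside, world axes, zero at the start; "ft_torque": the same for the moment, N m; "finger_gap": opening from 0.0 (shut) to 1.0 (fully open).
Only numpy, scipy, OpenCV 4.12 (cv2) and the standard library are available. Lean on these libraries where they do the work, as an engineer would, in place of code of your own. Each camera call takes 0.05 s, during which the arm holds its last target. There are 200 camera calls.

TASK

On the box-making board in the museum store, push the pinned wooden rule so that it swings round its pivot pin until its side rests up against the square stop block, not the round one, ready for marking out the next box lid. Leave it lying there flat and still.

Things in the scene. Friction and masses are not known exactly. Their poses are not given: they have to be found in the camera images.
- swing_rule: Flat dark-wood rule 270 x 40 x 20 thick (mm), 0.2 kg, loose on a plywood board whose top is 12 above the table; its 15 hole sits over a fixed 12 steel pin (head 30 wide, top at 40), so it swings and stays where left. Origin: hole axis (pivot), underside; x to the free end, 240 away. Starts between the stops, over 25 deg from each. A similar lath beyond the board has no pin: not part of the job.
- rule_mark (a point): Point on the rule's centreline, 110 mm from the pivot towards the free end, half-way up its thickness (22 mm above the table). The rule's side touches the square stop when this point is 45 mm from that block's centre, horizontally.
- square_stop: Square dark-wood block, 50 x 50 x 35 high (mm), fixed on the board on one side of the rule (left or right varies). Origin: centre of its underside, 12 above the table. Its centre is 119 from the pivot; one face meets the rule's side flat when the rule is against it, 45 degrees from the middle between the two stops.
- round_stop: Round dark-wood stop block, 50 diameter x 35 high (mm), fixed on the board on the rule's other side, the mirror image of the square one. Origin: centre of its underside, 12 mm above the table. The wrong stop.

How it is judged:
At the end, for the whole second after the job is handed in: The rule lies flat and still with its side against the square stop, or at most 15 mm short of it (its mark point within 60 mm of the block's centre, horizontally), and is let go (horizontal distance between rule_mark and square_stop below 0.06 m and angle between swing_rule's own z axis and vertical below 0.1 rad and linear speed of swing_rule below 0.02 m/s and angular speed of swing_rule below 0.1 rad/s); the robot touches nothing.
It also fails if it takes over 35 s, if anything falls off the work surface, if the arm or the gripper's body presses on something with over 40 N, if the wrist force passes 120 N, or if a joint passes its speed limit or range.

## Working session

There is one attempt and no reset: what is moved stays moved. The work goes in short steps, each a Python script; the robot and the scene stay as the last script left them, time stands still between calls to the robot, and variables do not carry over. Pictures are saved under pics/ and viewed, about 8 in all and at most 12, crops included, and the job is handed in when it is done.

```bash
mkdir -p pics; cat > h.py <<'E'
import numpy as np, cv2
from cell import manip, kinematics, telemetry, snapshot, calibration
def KD(n):
    c=calibration(n); f=200/np.tan(np.radians(c["vertical_fov"])/2)
    return np.array([[f,0,c["cx"]],[0,f,c["cy"]],[0,0,1]]),np.array(c["D"],float),np.array(c["R"]),np.array(c["t"]).ravel()
def ray(n,uv,z):
    K,D,R,t=KD(n); p=cv2.undistortPoints(np.array(uv,float).reshape(-1,1,2),K,D).reshape(-1,2)
    d=np.c_[p,np.ones(len(p))]@R; o=-R.T@t
    return o+d*((z-o[2])/d[:,2])[:,None]
def proj(n,X):
    K,D,R,t=KD(n); return cv2.projectPoints(np.array(X,float).reshape(-1,1,3),cv2.Rodrigues(R)[0],t,K,D)[0].reshape(-1,2)
E
python3 - <<'E'
from h import *
for n in("top","side"):
    cv2.imwrite(f"pics/{n}0.png",snapshot(n)); K,D,R,t=KD(n); print(n,K[0,0],D,-R.T@t)
s=telemetry.read_state();print(s["t"],s["eef_rot"],s["ee_pos"])
E
```

```text
top 478.804226537815 [-0.03863678  0.          0.          0.          0.        ] [0.44799858 0.01565765 0.72187164]
side 450.77154727368685 [-0.00200551  0.          0.          0.          0.        ] [0.24725498 0.44167819 0.4647897 ]
0.1 [-0.58386015  0.39885703 -0.3979181   0.58453535] [ 0.20980355 -0.53486311  0.21139328]
```

View pics/top0.png

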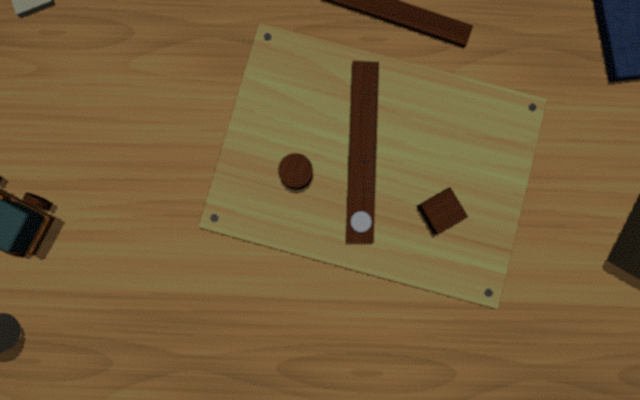

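View pics/side0.png

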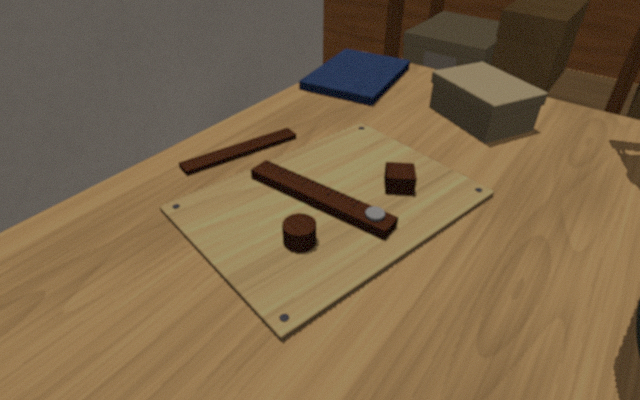

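The top view shows the pin head at about (361,222) and the rule's free end at (365,62). The square stop is on the right at (443,211) and the round stop on the left at (295,170). The side view agrees: square at (400,178), round at (300,232).

```bash
cat >> h.py <<'E'
def measure(im):
    hsv=cv2.cvtColor(im,cv2.COLOR_BGR2HSV)
    m=(hsv[...,2]<95).astype(np.uint8); m=cv2.morphologyEx(m,cv2.MORPH_OPEN,np.ones((3,3)))
    out=[]
    for c in cv2.findContours(m,cv2.RETR_EXTERNAL,cv2.CHAIN_APPROX_NONE)[0]:
        if cv2.contourArea(c)>400:
            out.append((cv2.contourArea(c),cv2.minAreaRect(c),c))
    return hsv,m,out
E
python3 - <<'E'
from h import *
im=cv2.imread("pics/top0.png"); hsv,m,o=measure(im)
for a,r,c in o: print(a,np.round(r[0]),np.round(r[1]),round(r[2]), ray("top",r[0],.032)[0].round(4), ray("top",r[0],.047)[0].round(4))
print(hsv[222,361],hsv[150,362],hsv[210,443],hsv[195,420],hsv[100,300],hsv[228,425],hsv[238,437])
for a,r,c in o:
    if a>3000 and 300<r[0][0]<400: 
        b=cv2.boxPoints(r); print("rule",b.round(1),ray("top",b,.032).round(4))
g=((hsv[...,1]<50)&(hsv[...,2]>120)).astype(np.uint8)
for c in cv2.findContours(g[200:245,335:390].copy(),0,2)[0]:
    if cv2.contourArea(c)>100:
        q=np.add(cv2.minEnclosingCircle(c)[0],(335,200)); print("pin",q,cv2.minEnclosingCircle(c)[1],ray("top",q,.04))
E
```

```text
932.5 [ 12. 337.] [48. 24.] 90 [0.3078 0.4569 0.032 ] [0.3109 0.4473 0.047 ]
1785.5 [621. 242.] [94. 36.] 90 [ 0.4706 -0.4222  0.032 ] [ 0.4701 -0.4127  0.047 ]
1404.0 [441. 212.] [36. 41.] 60 [ 0.5072 -0.1566  0.032 ] [ 0.5059 -0.1529  0.047 ]
3322.0 [ 31. 217.] [82. 62.] 90 [0.4817 0.4416 0.032 ] [0.481  0.4323 0.047 ]
1050.0 [295. 172.] [39. 34.] 90 [0.5582 0.0566 0.032 ] [0.5558 0.0557 0.047 ]
4503.5 [362. 152.] [ 28. 183.] 2 [ 0.5912 -0.0402  0.032 ] [ 0.5881 -0.039   0.047 ]
3260.5 [615.  42.] [84. 48.] 90 [ 0.7742 -0.4225  0.032 ] [ 0.7671 -0.413   0.047 ]
2890.0 [397.  13.] [152.  26.] 18 [ 0.8062 -0.0884  0.032 ] [ 0.7984 -0.0862  0.047 ]
[105   7 137] [ 13 215  57] [ 12 206  57] [ 24 112 130] [ 26 109 124] [ 18 132 114] [ 21 123 129]
rule [[345.2 243. ]
 [350.7  60.4]
 [378.7  61.3]
 [373.2 243.8]] [[ 0.4581 -0.019   0.032 ]
 [ 0.7296 -0.0205  0.032 ]
 [ 0.7296 -0.0623  0.032 ]
 [ 0.458  -0.0593  0.032 ]]
pin [360.56741524 221.16292191] 9.480426788330078 [[ 0.48964951 -0.0397408   0.04      ]]
```

Measurements check out: both stops are 116 mm from the pivot (119 given), and they are ±68.7° from the middle (67.2° expected). The rule is at about 0° and must swing to about -59°. I'll push it from the +y side with the jaws shut, turning the tool with the rule.

```bash
cat >> h.py <<'E'
from scipy.spatial.transform import Rotation as Ro
P=np.array([.4896,-.0397])
def quat(a): # tool y down, x at heading a
    x=np.array([np.cos(a),np.sin(a),0]);y=np.array([0,0,-1.]);return Ro.from_matrix(np.c_[x,y,np.cross(x,y)]).as_quat()
def wp(deg,gap,off,r=.17,z=.038):
    t=np.radians(deg);d=.02+.016+gap
    return np.r_[P+r*np.array([np.cos(t),np.sin(t)])+d*np.array([-np.sin(t),np.cos(t)]),z],quat(t+np.radians(off))
E
python3 - <<'E'
from h import *
print(Ro.from_quat(telemetry.read_state()["eef_rot"]).as_matrix().round(2))
for off in(0,180):
  for d in(0,-30,-59):
    p,q=wp(d,0,off); j=kinematics.ik(p,q); print(off,d,p.round(3),None if j is None else np.round(j,2))
E
```

```text
[[ 0.37 -0.    0.93]
 [-0.93  0.    0.37]
 [-0.   -1.    0.  ]]
0 0 [ 0.66  -0.004  0.038] [-0.02  0.59  1.58 -0.    0.97 -0.02]
0 -30 [ 0.655 -0.094  0.038] [-0.16  0.59  1.58 -0.    0.97  0.36]
0 -59 [ 0.608 -0.167  0.038] [-0.29  0.55  1.66 -0.    0.93  0.74]
180 0 [ 0.66  -0.004  0.038] None
180 -30 [ 0.655 -0.094  0.038] None
180 -59 [ 0.608 -0.167  0.038] [-0.29  0.55  1.66 -0.    0.93 -2.4 ]
```

```bash
python3 - <<'E'
from h import *
p,q=wp(0,.02,0)
manip.set_gripper(0.0)
manip.move_pose(p+[0,0,.17],q)
print("down hit",manip.movel(p,v=.12,force_limit=8), telemetry.read_state()["ee_pos"])
f0=np.array(telemetry.read_state()["wrist_force"])
for g,d in [(.004,0)]+[(0,d) for d in range(-6,-55,-6)]:
    p,q=wp(d,g,0)
    h=manip.movel(p,q,v=.06,force_limit=10); s=telemetry.read_state()
    print(d,h,s["t"],(np.array(s["wrist_force"])-f0).round(1),np.round(s["ee_pos"],3))
    if h: break
cv2.imwrite("pics/top1.png",snapshot("top"))
E
```

```text
down hit False [0.66020167 0.01631048 0.03886115]
0 False 5.975 [ 0.1  0.2 -0.6] [ 0.66  -0.     0.038]
-6 False 6.4917 [-1.1  0.3  0.4] [ 0.662 -0.022  0.038]
-12 False 6.9417 [-0.3  0.2  0.5] [ 0.663 -0.04   0.038]
-18 False 7.3917 [-1.3  0.5 -0.5] [ 0.662 -0.058  0.038]
-24 False 7.8417 [-0.6 -0.3  0. ] [ 0.66  -0.076  0.038]
-30 False 8.2917 [ 0.5  1.  -0.1] [ 0.655 -0.093  0.038]
-36 False 8.7417 [ 0.6  0.6 -0.2] [ 0.648 -0.11   0.038]
-42 False 9.1917 [ 0.2  0.6 -0.3] [ 0.64  -0.126  0.038]
-48 False 9.6417 [ 0.1  0.5 -0.2] [ 0.63  -0.142  0.038]
-54 False 10.0917 [-0.2  0.1  0.1] [ 0.619 -0.156  0.038]
```

View pics/top1.png

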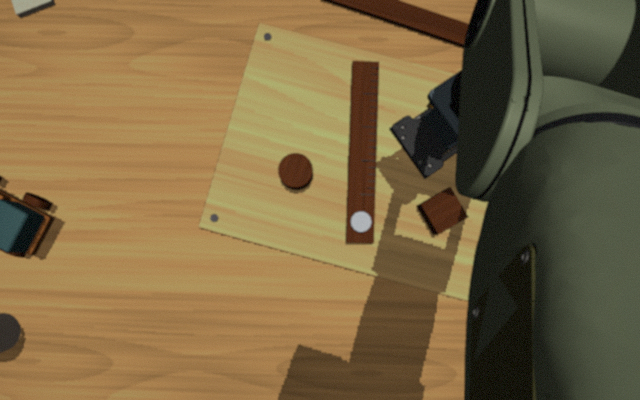

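The rule hasn't moved: it is still at (362,152), though the tool has passed to (425,145). I need to know at what height the fingers passed.

```bash
python3 - <<'E'
from h import *
im=snapshot("side");s=telemetry.read_state();print(s["finger_gap"],s["ee_pos"],s["eef_rot"])
e=np.array(s["ee_pos"])
for n in("top","side"): print(n,proj(n,[e,e-[0,0,.019]]).round(0), proj(n,[[*P,.04]]).round())
cv2.imwrite("pics/side1.png",im)
E
```

```text
0.0028130715855292443 [ 0.61901636 -0.15575294  0.0380399 ] [-0.63007982  0.32064571 -0.32084535  0.63027296]
top [[442. 135.]
 [439. 138.]] [[361. 221.]]
side [[345. 153.]
 [345. 162.]] [[374. 211.]]
```

View pics/side1.png

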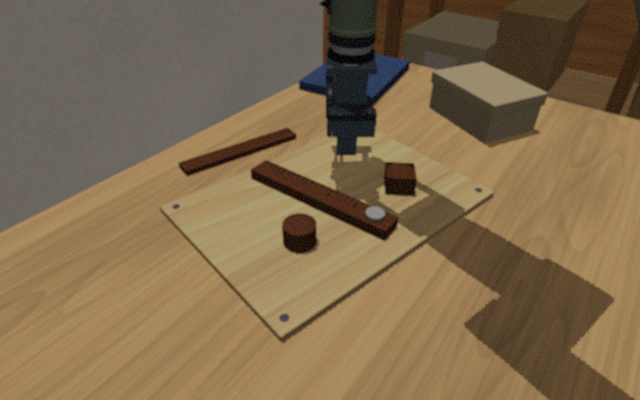

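The side view shows the fingertips ending at about row 154. The stated 19 mm would put them at row 162, so the tips passed roughly 17 mm higher than nominal and just cleared the rule. I'll go back, find the board by a guarded touch, and set the height from that.

```bash
python3 - <<'E'
from h import *
e=np.array(telemetry.read_state()["ee_pos"])
manip.movel(e+[0,0,.05],v=.15)
p,q=wp(0,.022,0)
manip.move_pose([p[0],p[1],.07],q)
manip.movel([p[0],p[1],.04],v=.1,force_limit=6)
h=manip.movel([p[0],p[1],.008],v=.02,force_limit=4)
s=telemetry.read_state();print(h,s["t"],np.round(s["ee_pos"],4),np.round(s["wrist_force"],1))
cv2.imwrite("pics/side2.png",snapshot("side")[80:280,150:450].repeat(2,0).repeat(2,1))
E
```

```text
True 13.2 [0.6595 0.0183 0.0105] [-0.8  0.4  4.5]
```

View pics/side2.png

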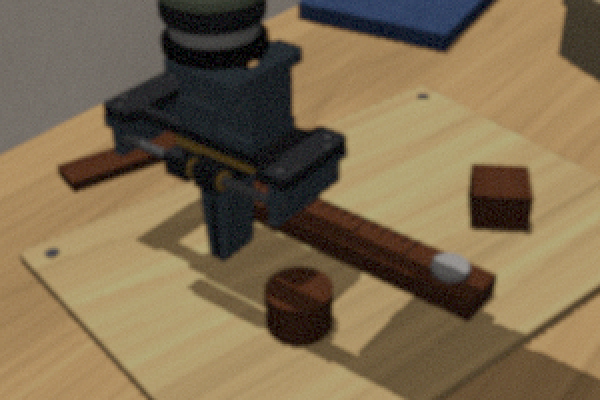

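The tips touch the board (top at 12 mm) at TCP z = 10.5 mm, so they sit at about TCP height and not 19 mm beyond it. I'll push with the TCP at z = 18 mm.

```bash
python3 - <<'E'
from h import *
e=np.array(telemetry.read_state()["ee_pos"])
manip.movel([e[0],e[1],.018],v=.05)
f0=np.array(telemetry.read_state()["wrist_force"])
for g,d in [(.004,0)]+[(0,d) for d in range(-6,-55,-6)]:
    p,q=wp(d,g,0,z=.018)
    h=manip.movel(p,q,v=.07,force_limit=12); s=telemetry.read_state()
    print(d,h,round(s["t"],2),(np.array(s["wrist_force"])-f0).round(1),np.round(s["ee_pos"],3))
    if h: break
cv2.imwrite("pics/side3.png",snapshot("side")); cv2.imwrite("pics/top3.png",snapshot("top"))
cv2.imwrite("pics/both3.png",np.vstack([snapshot("side")[80:330,100:540],cv2.imread("pics/top3.png")[0:320,150:590]]))
E
```

```text
0 False 13.97 [-0.2  0.4 -0.4] [ 0.659 -0.     0.018]
-6 False 14.44 [-0.1  0.1 -0.2] [ 0.662 -0.022  0.018]
-12 False 14.85 [-0.3 -0.3  0. ] [ 0.663 -0.04   0.018]
-18 False 15.26 [-1.   1.1 -1.2] [ 0.662 -0.058  0.018]
-24 False 15.67 [ 0.1 -0.6 -0.4] [ 0.66  -0.076  0.018]
-30 False 16.07 [-0.6 -1.   0.6] [ 0.655 -0.093  0.018]
-36 False 16.48 [-0.9  1.1 -0.8] [ 0.648 -0.11   0.018]
-42 False 16.89 [-1.4 -0.2 -0.4] [ 0.64  -0.126  0.018]
-48 False 17.3 [ 0.5  0.5 -0.3] [ 0.63  -0.142  0.018]
-54 False 17.71 [-0.7 -0.7 -0.7] [ 0.619 -0.156  0.018]
```

View pics/both3.png

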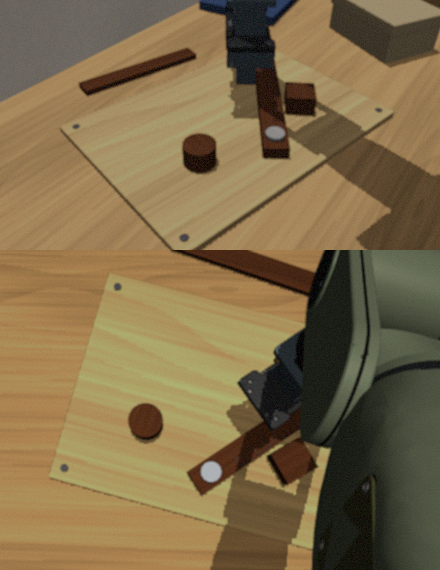

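The rule has swung to within a few degrees of the square stop. Now guarded final steps, then I'll back off and retreat.

```bash
python3 - <<'E'
from h import *
for d in (-56,-57,-58,-59,-60,-61,-62,-63):
    p,q=wp(d,0,0,z=.018)
    h=manip.movel(p,q,v=.03,force_limit=5); s=telemetry.read_state()
    print(d,h,round(s["t"],2),np.round(s["wrist_force"],1))
    if h or np.linalg.norm(s["wrist_force"])>6: break
t=np.radians(d); e=np.array(s["ee_pos"])+.03*np.array([-np.sin(t),np.cos(t),0])
manip.movel(e,v=.06); manip.movel(e+[0,0,.15],v=.15)
j=list(telemetry.read_state()["joint_pos"]); j[0]+=.9; manip.set_joints(j); manip.wait(.3)
im=snapshot("top"); cv2.imwrite("pics/top4.png",im); print(telemetry.read_state()["t"])
E
```

```text
-56 False 18.21 [-0.4 -0.8 -0.5]
-57 False 18.46 [-0.9 -0.8 -0.1]
-58 False 18.71 [ 0.   0.5 -0.6]
-59 False 18.96 [ 5.2  5.  -0.6]
23.1917
```

View pics/top4.png

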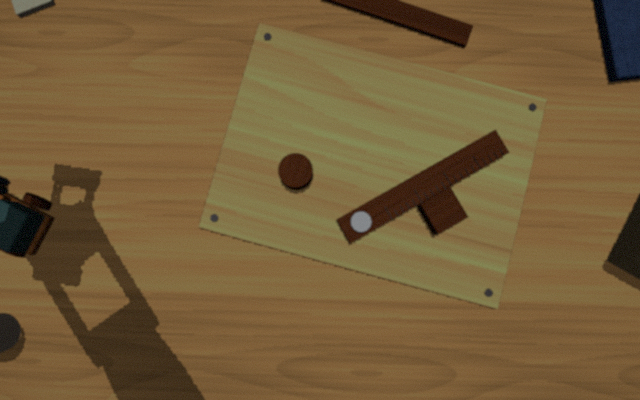

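The rule now lies from the pin at (361,222) to its free end at (502,141), with its side against the square block at (442,211). I'll check that numerically and for stillness, then hand in.

```bash
python3 - <<'E'
from h import *
a=cv2.imread("pics/top4.png"); b=snapshot("top"); print("diff",cv2.absdiff(a,b)[20:310,200:550].max())
v=ray("top",[502,141],.032)[0][:2]-P; u=v/np.linalg.norm(v)
sq=ray("top",[443.5,210.5],.047)[0][:2]
print("end r",np.linalg.norm(v),"deg",np.degrees(np.arctan2(u[1],u[0])),"dist",np.linalg.norm(P+.11*u-sq), "stop r",np.linalg.norm(sq-P))
s=telemetry.read_state(); print(np.round(s["wrist_force"],1),s["ee_pos"]); manip.close_job()
E
```

```text
diff 31
end r 0.24143556330559643 deg -58.86939157078232 dist 0.04481000043568539 stop r 0.11819348005951752
[-0.6  0.1  0.6] [0.51243475 0.40402838 0.16716542]
the job is handed in; nothing more can be done
```

The rule was pushed round its pin until it met the square stop, at a rise of about 7 N. The arm then backed off and moved clear, and the job was handed in at about 23 s.

**First try missed:** the first sweep passed just over the rule without moving anything. The fingertips turned out to be at about TCP height, not 19 mm ahead of it as stated. I found this with a guarded touch on the board (contact at TCP z = 10.5 mm) and repeated the push about 20 mm lower.

**Last checks:**
- **Position:** the rule is at −58.9°, against about −59° expected. Its mark is 44.8 mm from the square block's centre; 45 mm is contact and 60 mm is the limit.
- **Cross-checks on sizes:** the free end measured 241 mm from the pivot (240 given), and the stop 118 mm (119 given).
- **Robot clear:** the wrist force was near zero, with the tool about 0.17 m up and away from the board.
- **Stillness:** two pictures of the board differed by at most 31 grey levels at any pixel. I put that down to image noise, but did not test it separately.
- **Flatness:** I judged this only from the pictures.

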